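# Mix the frame glue, then wedge up a phone's screen edge and hold it

## Robot

A 6-joint arm with a two-finger parallel gripper is mounted at the origin on a cart in front of the work surface, level with it; the furniture and walls round the work are solid. World frame = base frame: x ahead of the robot, y to its left, z up, the work surface at z = 0. Lengths are in m, angles in rad, forces in N, time in s.
With the tool pointing down it reaches from about 0.35 to 0.975 m from the base axis. Payload 4.9 kg.
Tool frame: the origin (TCP) lies at the very end of the fingers, on their centre line; the grasp point (between the pads) lies 19 mm behind it; z points along the fingers, y is the line along which they close (so a half turn about z gives the same grasp; the last joint's range is limited). The gripper opens to 85 mm and grips with 20 to 120 N. Pads are 22 mm wide; open, the fingers measure 114 mm over their backs; the gripper's body (76 mm by 85 mm) begins 54 mm behind the grasp point. The pads swing forward as they close: fully open they stand 13 mm farther back than shut.
Start: joints at [1.034, 0.053, 1.613, -0, 1.476, -0.119], TCP at [0.254, 0.571, 0.231] pointing down, gripper open.
Joint ranges: [-3.01, 3.01], [-1.01, 2.22], [0.06, 2.58], [-1.02, 4.17], [0.09, 2.62], [-3.14, 3.14]. Speed limits (rad/s): [2.57, 2.57, 3.14, 3.14, 3.14, 3.14].

## Interface

Orientations are given as [roll, pitch, yaw] about the fixed x, y, z axes, in that order (R = Rz(yaw) Ry(pitch) Rx(roll)).
In Python, from plant import sensors, vision, workorder, finder gives the robot as it stands. The module is installed in compiled form; this text tells all that it offers.
- The arm moves only by the tool step_arm, never from a script. Its argument "steps" is a list of rows, each a list of 6 numbers: the shift along the tool's x, y, z in m, then the turn, a rotation vector about the tool's x, y, z in rad. A call has 1 to 10 rows; each row shifts and turns the commanded pose from where the row before left it, along the tool's axes as they then stand; what a row does not reach is not made up. A row lasts 1/12 s, in which the tool goes at most 41.7 mm and 7.16 degrees, less where a joint would pass 70% of its speed; a pose out of reach is approached as far as the arm can. A call is refused whole if a number of a shift passes 0.0417 or a number of a turn 0.125, either way. A call with a gripper value outside its range is refused whole. "fingers" is the opening, from 0 (shut) to 1 (fully open), set as the call begins (left out, the last holds). The fingers move at their own pace and stop on an object; "force" is the grip in N (left out, the last holds). Time passes only in rows, so rows that do not move let the fingers close. It gives the time, the measured TCP pose, the force, the opening and the grip force at its end, in the units of the state.
- sensors.get_state(): the state, without advancing time (a new reading comes with each control period).
- vision.snapshot(name): name is "side" or "top"; returns the picture (480x640x3 uint8, red, green, blue); there is no depth.
- vision.calibration(name): a dict with "fx", "fy", "cx", "cy" (pixels), "k1" (the pictures are not rectified: a ray, as slopes to the right and down, at radius r is drawn at 1 + k1 r^2 times it, then the intrinsics apply), "R" (3x3) and "t" (3): a world point X has camera coordinates R X + t. Camera axes: x right, y down, z forward; pixel columns grow to the right and rows downward; lengths in m; the calibration is good to about 2 mm. A picture is of the moment at which its call begins. calibration takes no time and is no camera call.
- workorder.sign_off(): hands the job in; it is judged then, once.
Trained networks look in the newest picture that a camera, given by its name, has taken for a name from the list of things; names that differ only in an ending like _2 or _b are one class to them, and where a whole thing is asked for, a point or a joint stands for the part that bears it (a point fixed in the world has none). Each returns a list of dicts, best first, with "confidence" (0 to 1); they miss things now and then, are a little off and sometimes report something else, mostly with a low value. They report only what shows in the picture. A call takes as long as a camera call.
- finder.cut_out(camera, label): "pixels" (480x640 bool, what is visible of it) and "at" ([row, column] in pixels, amid what is visible of it).
The state is a dict: "time_s": time; "joints": joint angles; "joint_vel": joint speeds; "effort": joint torques, N m; "eef_pos": TCP position; "ee_rot": TCP orientation; "wrist_force": force on the tool from outside, world axes, zero at the start; "moment": the same for the moment, N m; "width": finger opening in m; "grip_force": force on a finger pad.
Only numpy, scipy, OpenCV 4.12 (cv2) and the standard library are available. Lean on these libraries where they do the work, as an engineer would, in place of code of your own. Each camera call takes 0.05 s, during which the arm holds its last target. There are 200 camera calls.

## Task

The loose screen of the phone clamped on the repair stage is to be glued again: first mix the glue by turning the closed black glue bottle upside down and upright again, then stand it on the desk and let go of it. Next take the pale nylon wedge and push it level, thin end first, through the notch in the phone's near rim until the screen's edge just lifts off the rim, with a gap of about 3 mm, and finish while still holding the wedge in there, so that a colleague can run the glue in. Do not force the screen open any further than that needs, keep the robot off the screen, and leave the swab jar, suction cup, brush and tweezers where they are.

Things in the scene. Friction and masses are not known exactly. Their poses are not given: they have to be found in the camera images.
- glue_bottle: Black closed glue bottle with a pointed nozzle, standing on the desk: 78 mm tall, round body 32 mm in diameter (nozzle felt as the same cylinder), about 50 g. Origin at the centre of its base, z up towards the nozzle. It stands in one of two places to the left of the stage; the white swab jar stands in the other.
- wedge: Pale nylon wedge lying flat on the desk: 100 mm long, 20 mm wide, about 35 g. Origin at the middle of the flat underside, x towards the thin tip (at +50 mm), z up. Its top slopes from 1.8 mm above the underside at the tip to 12 mm, 60 mm behind the tip (slope 0.17); the tip is 14 mm wide, beveled below, full width 4 mm behind. The last 40 mm are the tail block, 18 mm high, flat upright sides.
- wedge_tip (a point): Point under the thin tip of the wedge, at the middle of its width.
- wedge_grip (a point): Where to hold the wedge: middle of the tail block, 80 mm behind the tip and 9 mm above the underside; 20 mm wide across the wedge.
- repair_stage: Fixed grey stage, 110 x 210 mm, aluminium top 28 mm above the desk, with a black phone (78 x 156 x 16 mm) clamped on it by two end clamps (up to 43 mm above the desk). Origin on the desk under the phone's middle; x across the phone, away from the robot, y along it, z up. Phone: inner floor 36 mm above the desk, rim round it 5 mm wide and up to 40.5 mm, screen on the rim up to 44 mm.
- pry_notch (a point): Middle of the sill of the notch in the near long rim, at the phone's outer face (stage x = -39 mm), 36 mm above the desk; its x axis points straight in. The notch is 36 mm wide and, under the closed screen, 4.5 mm high, its sill beveled 2 mm at the outside; behind it the flat floor runs on free at sill height for over 60 mm.
- screen_edge (a point): Point under the screen's near long edge, above the middle of the notch: 40.5 mm above the desk when closed; its rise is the gap. With the wedge flat on the floor the gap is 1.8 mm + 0.17 x (length of wedge past this edge) - 4.5 mm, or up to 0.5 mm less as the parts give.
- screen: The phone's screen, a flat plate 78 x 156 x 3.5 mm, 50 g. Origin on the underside at the far long edge, where it is hinged; x points away from the robot. Its seal draws it down like a spring: about 3 N at the near edge when closed, 0.7 N more for each mm of gap. The flex cable allows 7 mm of gap, no more.
- swab_jar: White screw-top jar, 44 mm in diameter, 45 mm tall; origin at the base centre. To be left alone.
- suction_cup: Red suction cup with a ring, 55 mm wide, 45 mm tall; origin at the base centre. To be left alone.
- esd_brush: Brush with a wooden handle, 170 mm long along its y, 26 mm wide, 9 mm high; origin under its middle. To be left alone.
- fine_tweezers: Fine steel tweezers, 126 mm long along their y, 13 mm wide, 9 mm high; origin under the middle. To be left alone.

How it is judged:
On the way, in this order (a step that is already met when the one before it is completed fails the run):
1. the glue bottle is turned upside down (angle between glue_bottle's own z axis and vertical above 2.5 rad), for 0.2 s.
2. the glue bottle stands upright on the desk again and is let go (angle between glue_bottle's own z axis and vertical below 0.15 rad and height (world z) of glue_bottle between -0.006 and 0.006 m and linear speed of glue_bottle below 0.02 m/s and contact force between the fingers and glue_bottle below 0.1 N), for 0.3 s.
At the end, for the whole second after the job is handed in: The screen's near edge is lifted 1.5 to 5 mm off the rim, carried by the wedge (more than 1 N between them); the wedge lies level (within 0.2 rad), is still and is gripped by the fingers; the robot does not touch the screen; the glue bottle stands upright on the desk (z of screen_edge in the frame of repair_stage between 0.042 and 0.0455 m and contact force between wedge and screen above 1 N and contact force between the fingers and wedge above 3 N and angle between wedge's own z axis and vertical below 0.2 rad and linear speed of wedge below 0.01 m/s and contact force between each of the arm, the fingers and screen below 0.3 N and angle between glue_bottle's own z axis and vertical below 0.15 rad and height (world z) of glue_bottle between -0.006 and 0.006 m and linear speed of glue_bottle below 0.02 m/s); the arm keeps its last pose, push and grip.
It fails at once if the screen's edge is lifted more than 7 mm (the flex cable tears) (z of screen_edge in the frame of repair_stage above 0.0475 m).
It fails at once if the robot presses on the screen (contact force between any of the arm, the fingers and screen above 2 N).
It fails at once if the swab jar, suction cup, brush or tweezers are moved more than 2 cm (distance of any of swab_jar, suction_cup, esd_brush, fine_tweezers from where it was at the start of the episode above 0.02 m).
It also fails if it takes over 72 s, if anything falls off the work surface, if the arm or the gripper's body presses on something with over 40 N, if the wrist force passes 120 N, or if a joint passes its speed limit or range.

## Working session

There is one attempt and no reset: what is moved stays moved. The work goes in short steps, Python scripts to look and compute and a tool call to move; the robot and the scene stay as the last step left them, time stands still between calls to the robot, and variables do not carry over. Pictures are saved under pics/ and viewed, at most 11 in all, crops included, and the job is handed in when it is done.

Besides the shell and the picture viewer there is one more tool, called after "Call:" as name([rows], argument=value, ...), one row to a line, values as JSON. step_arm: Moves the arm, as the interface text tells. Its arguments: {"type":"object","properties":{"steps":{"type":"array"},"fingers":{"type":"number"},"force":{"type":"number"}},"required":["steps"]}

```bash
mkdir -p pics; cat > h.py <<'E'
import numpy as np, cv2
from plant import sensors, vision, workorder, finder
def K(c):
    return np.array([[c['fx'],0,c['cx']],[0,c['fy'],c['cy']],[0,0,1.]]), np.array([c['k1'],0,0,0,0.])
def ray(cam,uv):
    c=vision.calibration(cam);k,d=K(c);R=np.array(c['R']);t=np.array(c['t'])
    p=cv2.undistortPoints(np.array(uv,float).reshape(-1,1,2),k,d).reshape(-1,2)
    return -R.T@t, np.c_[p,np.ones(len(p))]@R
def at_z(cam,uv,z):
    o,v=ray(cam,uv); return o+v*((z-o[2])/v[:,2])[:,None]
def proj(cam,X):
    c=vision.calibration(cam);k,d=K(c)
    return cv2.projectPoints(np.array(X,float).reshape(-1,1,3),cv2.Rodrigues(np.array(c['R']))[0],np.array(c['t']),k,d)[0].reshape(-1,2)
def save(cam,name):
    im=vision.snapshot(cam); cv2.imwrite('pics/'+name,im[:,:,::-1]); return im
E
python3 - <<'E'
from h import *
print(sensors.get_state())
for c in ('top','side'):
    save(c,c+'0.png'); k=vision.calibration(c); R=np.array(k['R']); print(c,k['fx'],k['k1'],-R.T@np.array(k['t']),R[2])
    for n in ['glue_bottle','wedge','repair_stage','screen','swab_jar','suction_cup','esd_brush','fine_tweezers']:
        for f in finder.cut_out(c,n)[:2]:
            m=f['pixels'].astype(np.uint8); print(n,round(f['confidence'],2),f['at'],m.sum(),cv2.minAreaRect(cv2.findNonZero(m)) if m.any() else '')
E
```

```text
{'time_s': 0.0, 'joints': array([ 1.03399199e+00,  5.33646786e-02,  1.61429016e+00,  3.23121869e-05,
        1.47602666e+00, -1.18967711e-01]), 'joint_vel': array([-8.65910314e-04, -1.62165464e-03,  8.96290473e-04,  4.48450226e-04,
       -7.80269057e-04, -2.40021141e-05]), 'effort': array([ 1.66406617e-04, -3.93711913e+01, -3.70162332e+01, -1.29897562e-04,
        7.08896274e-03,  1.45495818e-06]), 'eef_pos': array([0.25326466, 0.57069929, 0.23006048]), 'ee_rot': array([-3.13952239e+00, -2.79852553e-04,  2.72375264e+00]), 'wrist_force': array([ 0.18975083,  0.69525648, -0.76582939]), 'moment': array([ 0.03792919, -0.02821819,  0.01284862]), 'grip_force': 0.0, 'width': 0.08557419917343875}
top 516.0772679878966 -0.06126681140431259 [ 0.328008   -0.06731459  1.11573973] [ 0.14766872  0.01389583 -0.98893926]
glue_bottle 0.8 [205.3, 260.0] 263 ((258.2500305175781, 206.25001525878906), (19.091880798339844, 15.55634880065918), 45.0)
wedge 0.58 [283.1, 427.5] 458 ((425.88330078125, 280.6540222167969), (45.39778137207031, 11.067631721496582), 82.14668273925781)
repair_stage 0.87 [194.5, 385
[... 1494 characters left out ...]
0078125, 272.77978515625), (65.05828857421875, 25.141281127929688), 33.17851257324219)
swab_jar 0.81 [229.2, 291.0] 293 ((290.0, 229.5), (19.0, 16.0), 90.0)
swab_jar 0.69 [274.6, 388.8] 1209 ((385.86944580078125, 272.92926025390625), (64.48400115966797, 25.385774612426758), 34.159690856933594)
suction_cup 0.43 [222.7, 321.8] 84 ((321.60003662109375, 221.7000274658203), (11.80000114440918, 12.80000114440918), 36.869895935058594)
esd_brush 0.87 [323.8, 445.0] 620 ((442.7432556152344, 322.9594421386719), (11.343530654907227, 83.021484375), 80.53767395019531)
fine_tweezers 0.68 [342.0, 386.4] 391 ((388.5098876953125, 339.5990295410156), (7.8607940673828125, 63.383872985839844), 84.2894058227539)
```

```bash
python3 - <<'E'
import cv2
a=cv2.imread('pics/top0.png')[150:330,150:520]; cv2.imwrite('pics/t1.png',cv2.resize(a,None,fx=2.16,fy=2.16,interpolation=cv2.INTER_CUBIC))
a=cv2.imread('pics/side0.png')[190:370,230:500]; cv2.imwrite('pics/s1.png',cv2.resize(a,None,fx=2.9,fy=2.9,interpolation=cv2.INTER_CUBIC))
E
```

```text
(no output)
```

View pics/t1.png

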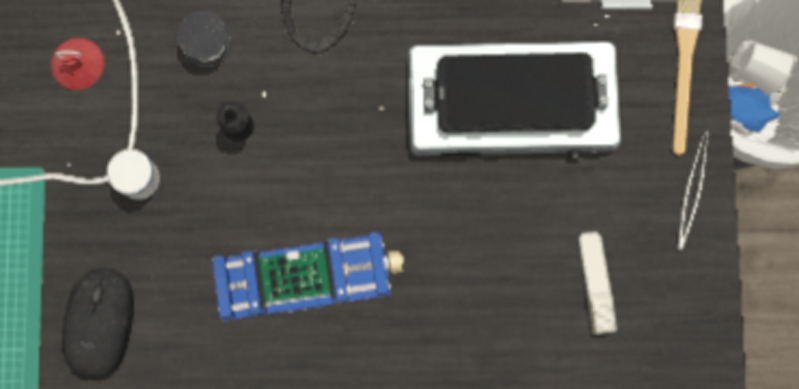

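View pics/s1.png

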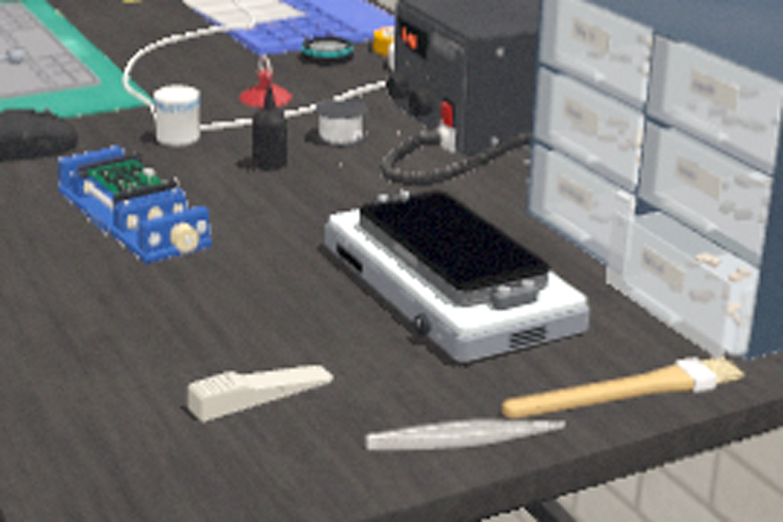

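```bash
cat > fit.py <<'E'
from h import *
from scipy.optimize import minimize
def box(x0,x1,y,z0,z1): return [(a,b,c) for a in(x0,x1) for b in(-y,y) for c in(z0,z1)]
def cyl(r,z0,z1): return [(r*np.cos(a),r*np.sin(a),z) for a in np.arange(0,6.28,.3) for z in(z0,z1)]
M={'wedge':[box(-.05,-.01,.01,0,.018),box(-.01,-.0099,.01,0,.012)+box(.046,.05,.007,0,.0018)+box(.046,.0461,.01,0,.0025)],
 'glue_bottle':[cyl(.016,0,.045),cyl(.006,.045,.05)+cyl(.003,.076,.078)],
 'repair_stage':[box(-.055,.055,.105,0,.028),box(-.039,.039,.078,.028,.044)]}
S=6
def sil(cam,n,p):
    c,s=np.cos(p[2]),np.sin(p[2]); m=np.zeros((480*S,640*S),np.uint8)
    for P in M[n]:
        P=np.array(P); X=np.c_[p[0]+c*P[:,0]-s*P[:,1],p[1]+s*P[:,0]+c*P[:,1],P[:,2]]
        h=cv2.convexHull((((proj(cam,X)+.5)*S)).astype(np.float32)); cv2.fillConvexPoly(m,np.round(h).astype(int),1)
    return m
def fit(n,p0,masks,yaw=True):
    ms={c:cv2.resize(m.astype(np.uint8),None,fx=S,fy=S,interpolation=cv2.INTER_NEAREST) for c,m in masks.items()}
    def f(q):
        p=(q[0],q[1],q[2] if yaw else 0); t=0
        for c,m in ms.items():
            s=sil(c,n,p); t-=(s&m).sum()/(s|m).sum()
        return t
    d=np.array([.01,.01,.1])[:3 if yaw else 2]; q=np.array(p0,float)[:len(d)]
    r=minimize(f,q,method='Nelder-Mead',options=dict(initial_simplex=np.vstack([q]+[q+np.eye(len(d))[i]*d[i] for i in range(len(d))]),maxiter=80,xatol=2e-4,fatol=1e-4))
    return r.x,r.fun/len(ms)
E
cat > go.py <<'E'
from fit import *
vision.snapshot('top');vision.snapshot('side')
for n,z in (('wedge',.008),('glue_bottle',.035),('repair_stage',.02)):
    mk={};
    for c in('top','side'):
        f=finder.cut_out(c,n)
        if f: mk[c]=f[0]['pixels']; p=at_z(c,[f[0]['at'][::-1]],z)[0]; print(n,c,f[0]['confidence'],p.round(3))
    p=at_z('top',[cv2.findNonZero(mk['top'].astype(np.uint8)).reshape(-1,2).mean(0)],z)[0]
    for ks in (['top'],['side'],['top','side']): 
        try: print(n,ks,fit(n,(p[0],p[1],.1 if n=='wedge' else 0),{k:mk[k] for k in ks},n!='glue_bottle'))
        except KeyError: pass
E
python3 go.py
```

```text
wedge top 0.8 [ 0.405 -0.275  0.008]
wedge side 0.71 [ 0.392 -0.286  0.008]
wedge ['top'] (array([ 0.4069076 , -0.27345239,  0.09004519]), np.float64(-0.8721036935076852))
wedge ['side'] (array([ 0.40424901, -0.2763187 ,  0.1429956 ]), np.float64(-0.8831073113207547))
wedge ['top', 'side'] (array([ 0.4054096 , -0.27395454,  0.087161  ]), np.float64(-0.8540322986218225))
glue_bottle top 0.58 [0.567 0.084 0.035]
glue_bottle side 0.75 [0.567 0.097 0.035]
glue_bottle ['top'] (array([0.56943218, 0.08571965]), np.float64(-0.9276449780255118))
glue_bottle ['side'] (array([0.57286497, 0.09517624]), np.float64(-0.8041215868109222))
glue_bottle ['top', 'side'] (array([0.56934274, 0.08607777]), np.float64(-0.8434803098856984))
repair_stage top 0.96 [ 0.598 -0.188  0.02 ]
repair_stage side 0.76 [ 0.593 -0.211  0.02 ]
repair_stage ['top'] (array([ 0.59156906, -0.19262699,  0.01207231]), np.float64(-0.9545234112345592))
repair_stage ['side'] (array([ 0.59405061, -0.19038576, -0.05144179]), np.float64(-0.9320606075651879))
repair_stage ['top', 'side'] (array([ 0.59224454, -0.19192424, -0.00659403]), np.float64(-0.9373135556155638))
```

View pics/side0.png

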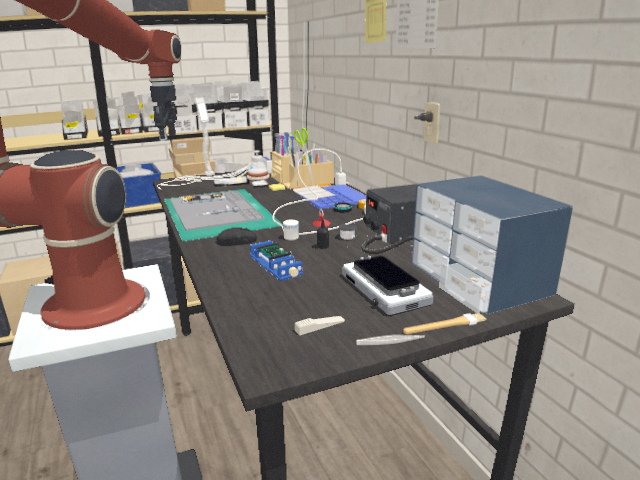

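Call:
step_arm([
  [-0.032,-0.021,0.002,0,0,0],
  [-0.032,-0.021,0.002,0,0,0],
  [-0.032,-0.021,0.002,0,0,0],
  [-0.032,-0.021,0.002,0,0,0],
  [-0.032,-0.021,0.002,0,0,0],
  [-0.032,-0.021,0.002,0,0,0],
  [-0.032,-0.021,0.002,0,0,0],
  [-0.032,-0.021,0.002,0,0,0],
  [-0.032,-0.021,0.002,0,0,0],
  [-0.032,-0.021,0.002,0,0,0],
], fingers=0.8)

```text
time_s: 2.13
eef_pos: [0.4616, 0.2478, 0.2115]
ee_rot: [3.141, 0.001, 2.724]
wrist_force: [0.2, 0.8, -0.6]
width: 0.0682
grip_force: 0.0
```

Call:
step_arm([
  [-0.032,-0.021,0.002,0,0,0],
  [-0.032,-0.021,0.002,0,0,0],
  [-0.032,-0.021,0.002,0,0,0],
  [-0.032,-0.021,0.002,0,0,0],
  [-0.037,-0.02,0.002,0,0,0],
  [0,0,0,0,0,-0.104],
  [0,0,0,0,0,-0.104],
  [0,0,0,0,0,-0.104],
  [0,0,0,0,0,-0.105],
  [0,0,0,0,0,0],
])

```text
time_s: 2.97
eef_pos: [0.5692, 0.0876, 0.2013]
ee_rot: [3.142, -0.0, -3.141]
wrist_force: [-1.3, -0.2, -0.4]
width: 0.0683
grip_force: 0.0
```

```bash
cat >> h.py <<'E'
from scipy.spatial.transform import Rotation as Ro
def plan(pos,rpy=None):
    s=sensors.get_state(); R=Ro.from_euler('xyz',s['ee_rot'])
    print('t',round(s['time_s'],2),'pos',s['eef_pos'].round(4),'rpy',s['ee_rot'].round(4),'J',s['joints'].round(3),'F',s['wrist_force'].round(1),'M',s['moment'].round(2),'w',round(s['width'],4),'g',round(s['grip_force'],1))
    if pos is not None: print('shift in tool', R.inv().apply(np.array(pos)-s['eef_pos']).round(4))
    if rpy is not None: print('turn', (R.inv()*Ro.from_euler('xyz',rpy)).as_rotvec().round(4))
E
python3 -c "
from h import *
import math
plan((.569,.087,.023),(math.pi,0,math.pi))
f=finder.cut_out('top','swab_jar')
import numpy as np
"
```

```text
t 2.97 pos [0.5692 0.0876 0.2013] rpy [ 3.1416e+00 -1.0000e-04 -3.1411e+00] J [ 0.023 -0.043  1.76   0.     1.425 -1.548] F [-1.3 -0.2 -0.4] M [-0.02  0.03  0.03] w 0.0683 g 0.0
shift in tool [ 0.0002 -0.0006  0.1783]
turn [ 0.     -0.0001  0.0005]
```

Call:
step_arm([
  [0,0,0.035,0,0,0],
  [0,0,0.035,0,0,0],
  [0,0,0.035,0,0,0],
  [0,0,0.03,0,0,0],
  [0,0,0.02,0,0,0],
  [0,0,0.015,0,0,0],
  [0,0,0.008,0,0,0],
  [0,0,0,0,0,0],
])

```text
time_s: 3.68
eef_pos: [0.5675, 0.0879, 0.0211]
ee_rot: [-3.141, -0.004, 3.139]
wrist_force: [-0.8, 0.7, 0.5]
width: 0.0683
grip_force: 0.0
```

Call:
step_arm([
  [0,0,0,0,0,0],
  [0,0,0,0,0,0],
  [0,0,0,0,0,0],
  [0,0,0,0,0,0],
  [0,0,0,0,0,0],
  [0,0,0,0,0,0],
  [0,0,0,0,0,0],
  [0,0,0,0,0,0],
], fingers=0, force=35)

```text
time_s: 4.35
eef_pos: [0.5707, 0.0878, 0.0253]
ee_rot: [3.141, 0.003, 3.141]
wrist_force: [-0.4, 0.4, 6.5]
width: 0.0311
grip_force: 34.8
```

Call:
step_arm([
  [0,0,-0.01,0,0,0],
  [0,0,-0.02,0,0,0],
  [0,0,-0.03,0,0,0],
  [0,0,-0.04,0,0,0],
  [0,0,-0.04,0,0,0],
  [0,0,-0.04,0,0,0],
  [0,0,-0.03,0,0,0],
  [0,0,-0.01,0,0,0],
  [0,0,0,0,0,0],
])

```text
time_s: 5.1
eef_pos: [0.5708, 0.0879, 0.2479]
ee_rot: [3.141, 0.007, 3.141]
wrist_force: [0.3, -0.0, -0.2]
width: 0.0314
grip_force: 34.7
```

Call:
step_arm([
  [0,0,0,0.1,0,0],
  [0,0,0,0.1,0,0],
  [0,0,0,0,0,0],
])

```text
time_s: 5.35
eef_pos: [0.5674, 0.0896, 0.2395]
ee_rot: [-2.939, -0.006, -3.139]
wrist_force: [-0.4, 0.6, -1.6]
width: 0.0315
grip_force: 35.0
```

```bash
python3 -c "
from h import *
plan(None)"
```

```text
t 5.35 pos [0.5674 0.0896 0.2395] rpy [-2.9395 -0.006  -3.1394] J [ 0.124 -0.038  1.7   -0.2    1.512 -1.435] F [-0.4  0.6 -1.6] M [0.19 0.   0.01] w 0.0315 g 35.0
```

Call:
step_arm([
  [0,0.028,-0.0014,-0.1,0,0],
  [0,0.028,-0.0014,-0.1,0,0],
  [0,0.0335,-0.002,-0.12,0,0],
  [0,0.0335,-0.002,-0.12,0,0],
  [0,0.0335,-0.002,-0.12,0,0],
  [0,0.0335,-0.002,-0.12,0,0],
  [0,0.0335,-0.002,-0.12,0,0],
  [0,0.0335,-0.002,-0.12,0,0],
  [0,0,0,0,0,0],
])

```text
time_s: 6.1
eef_pos: [0.569, 0.3286, 0.306]
ee_rot: [2.418, -0.002, 3.14]
wrist_force: [-0.4, 0.2, -1.2]
width: 0.0314
grip_force: 34.9
```

```bash
python3 -c "
from h import *
plan(None)"
```

```text
t 6.1 pos [0.569  0.3286 0.306 ] rpy [ 2.4176e+00 -2.4000e-03  3.1403e+00] J [ 0.12  -0.04   1.698  0.727  1.427 -1.536] F [-0.4  0.2 -1.2] M [-0.42  0.03 -0.04] w 0.0314 g 34.9
```

Call:
step_arm([
  [0,0.0335,-0.002,-0.12,0,0],
  [0,0.0335,-0.002,-0.12,0,0],
  [0,0.0335,-0.002,-0.12,0,0],
  [0,0.0335,-0.002,-0.12,0,0],
  [0,0.0335,-0.002,-0.12,0,0],
  [0,0.0335,-0.002,-0.12,0,0],
  [0,0.0335,-0.002,-0.12,0,0],
  [0,0.0335,-0.002,-0.12,0,0],
  [0,0.0335,-0.002,-0.12,0,0],
])

```text
time_s: 6.85
eef_pos: [0.5699, 0.4156, 0.5795]
ee_rot: [1.34, -0.003, 3.14]
wrist_force: [-0.3, 0.6, 0.6]
width: 0.0308
grip_force: 35.0
```

Call:
step_arm([
  [0,0.0335,-0.002,-0.12,0,0],
  [0,0.0335,-0.002,-0.12,0,0],
  [0,0.0335,-0.002,-0.12,0,0],
  [0,0.0335,-0.002,-0.12,0,0],
  [0,0.0335,-0.002,-0.12,0,0],
  [0,0.0335,-0.002,-0.12,0,0],
  [0,0.0335,-0.002,-0.12,0,0],
  [0,0.0335,-0.002,-0.12,0,0],
  [0,0,0,0,0,0],
  [0,0,0,0,0,0],
])

```text
time_s: 7.68
eef_pos: [0.5701, 0.2486, 0.7752]
ee_rot: [0.386, -0.002, 3.14]
wrist_force: [-0.4, 0.4, -1.0]
width: 0.0313
grip_force: 35.1
```

Call:
step_arm([
  [0,0,0,0,0,0],
  [0,0,0,0,0,0],
  [0,0,0,0,0,0],
  [0,0,0,0,0,0],
])

```text
time_s: 8.02
eef_pos: [0.5694, 0.2482, 0.7769]
ee_rot: [0.383, -0.0, 3.141]
wrist_force: [0.3, -0.7, -1.1]
width: 0.0311
grip_force: 35.1
```

```bash
python3 -c "
from h import *
plan(None)
for c in ('top','side'):
  save(c,c+'_up.png')
s=cv2.imread('pics/side_up.png')
"
```

```text
t 8.02 pos [0.5694 0.2482 0.7769] rpy [ 3.8260e-01 -4.0000e-04  3.1408e+00] J [ 0.121 -0.041  1.695  2.762  1.603 -1.715] F [ 0.3 -0.7 -1.1] M [-0.21  0.02  0.02] w 0.0311 g 35.1
```

View pics/side_up.png

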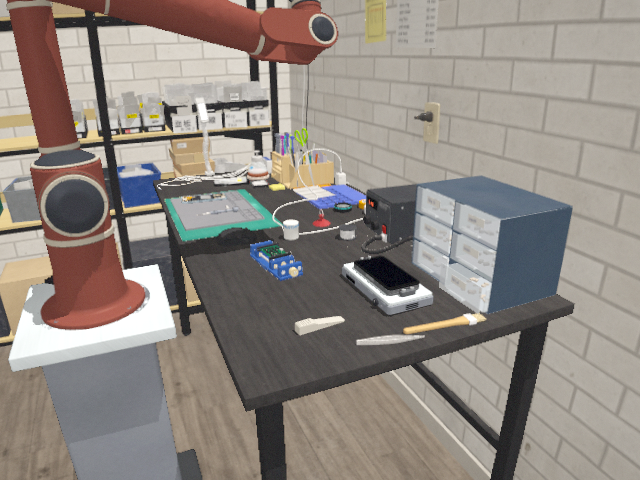

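Call:
step_arm([
  [0,-0.0335,-0.002,0.12,0,0],
  [0,-0.0335,-0.002,0.12,0,0],
  [0,-0.0335,-0.002,0.12,0,0],
  [0,-0.0335,-0.002,0.12,0,0],
  [0,-0.0335,-0.002,0.12,0,0],
  [0,-0.0335,-0.002,0.12,0,0],
  [0,-0.0335,-0.002,0.12,0,0],
  [0,-0.0335,-0.002,0.12,0,0],
  [0,-0.0335,-0.002,0.12,0,0],
  [0,-0.0335,-0.002,0.12,0,0],
])

```text
time_s: 8.95
eef_pos: [0.5694, 0.4237, 0.5127]
ee_rot: [1.588, 0.0, 3.141]
wrist_force: [-0.1, 1.4, -0.5]
width: 0.0313
grip_force: 35.0
```

Call:
step_arm([
  [0,-0.0335,-0.002,0.12,0,0],
  [0,-0.0335,-0.002,0.12,0,0],
  [0,-0.0335,-0.002,0.12,0,0],
  [0,-0.0335,-0.002,0.12,0,0],
  [0,-0.0335,-0.002,0.12,0,0],
  [0,-0.0335,-0.002,0.12,0,0],
  [0,-0.0335,-0.002,0.12,0,0],
  [0,-0.0335,-0.002,0.12,0,0],
  [0,-0.0335,-0.002,0.12,0,0],
  [0,-0.0335,-0.002,0.12,0,0],
])

```text
time_s: 9.78
eef_pos: [0.5692, 0.2409, 0.2548]
ee_rot: [2.788, -0.0, 3.141]
wrist_force: [0.1, 0.1, -0.7]
width: 0.0313
grip_force: 35.0
```

Call:
step_arm([
  [0,-0.0335,-0.002,0.12,0,0],
  [0,-0.0335,-0.002,0.12,0,0],
  [0,-0.0335,-0.002,0.12,0,0],
  [0,0,0,0,0,0],
  [0,0,0,0,0,0],
])

```text
time_s: 10.2
eef_pos: [0.5692, 0.1445, 0.2377]
ee_rot: [3.14, -0.0, 3.141]
wrist_force: [-0.4, 0.1, -0.0]
width: 0.0312
grip_force: 35.0
```

```bash
python3 -c "
from h import *
import math
plan((.571,.088,.1),(math.pi,0,math.pi))
a=save('side','side_b.png'); cv2.imwrite('pics/side_b2.png',cv2.resize(a[100:280,200:400,::-1],None,fx=3,fy=3,interpolation=cv2.INTER_CUBIC))"
```

```text
t 10.2 pos [0.5692 0.1445 0.2377] rpy [ 3.1396 -0.      3.1408] J [ 0.121 -0.04   1.696  0.002  1.486 -1.449] F [-0.4  0.1 -0. ] M [-0.   -0.02 -0.01] w 0.0312 g 35.0
shift in tool [-0.0018 -0.0568  0.1376]
turn [ 0.002  -0.     -0.0008]
```

View pics/side_b2.png

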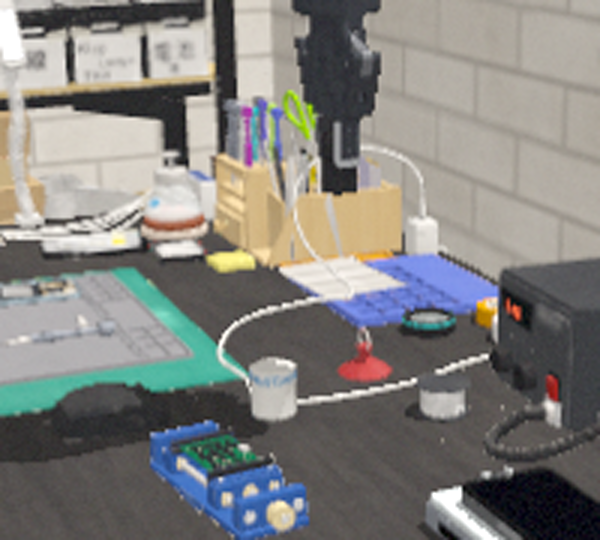

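Call:
step_arm([
  [0,-0.02,0.01,0,0,0],
  [0,-0.02,0.03,0,0,0],
  [0,-0.017,0.04,0,0,0],
  [0,0,0.04,0,0,0],
  [0,0,0.035,0,0,0],
  [0,0,0.025,0,0,0],
  [0,0,0.015,0,0,0],
  [0,0,0.006,0,0,0],
  [0,0,0,0,0,0],
  [0,0,0,0,0,0],
])

```text
time_s: 11.08
eef_pos: [0.57, 0.088, 0.0392]
ee_rot: [3.141, 0.001, 3.141]
wrist_force: [-0.2, 0.6, -0.1]
width: 0.0315
grip_force: 35.1
```

Call:
step_arm([
  [0,0,0.004,0,0,0],
  [0,0,0.003,0,0,0],
  [0,0,0.002,0,0,0],
  [0,0,0,0,0,0],
  [0,0,0,0,0,0],
])

```text
time_s: 11.5
eef_pos: [0.5693, 0.0877, 0.0295]
ee_rot: [3.142, 0.0, 3.141]
wrist_force: [-0.2, -0.4, 0.5]
width: 0.031
grip_force: 35.1
```

```bash
python3 -c "
from h import *
import math
plan((.571,.088,.025),(math.pi,0,math.pi))"
```

```text
t 11.5 pos [0.5693 0.0877 0.0295] rpy [3.1415e+00 3.0000e-04 3.1408e+00] J [ 0.024  0.148  1.871  0.     1.122 -1.546] F [-0.2 -0.4  0.5] M [ 0.06  0.02 -0.02] w 0.031 g 35.1
shift in tool [-0.0017  0.0003  0.0045]
turn [ 0.0001  0.0003 -0.0008]
```

Call:
step_arm([
  [0,0,0.002,0,0,0],
  [0,0,0.001,0,0,0],
  [0,0,0.001,0,0,0],
  [0,0,0,0,0,0],
])

```text
time_s: 11.83
eef_pos: [0.5693, 0.0876, 0.0254]
ee_rot: [3.142, 0.0, 3.141]
wrist_force: [0.2, 0.3, -1.0]
width: 0.0313
grip_force: 35.4
```

Call:
step_arm([
  [0,0,0.0005,0,0,0],
  [0,0,0.0005,0,0,0],
  [0,0,0,0,0,0],
])

```text
time_s: 12.08
eef_pos: [0.5694, 0.0876, 0.0253]
ee_rot: [-3.141, -0.0, 3.141]
wrist_force: [-3.6, -1.1, 6.3]
width: 0.0311
grip_force: 35.6
```

Call:
step_arm([
  [0,0,0,0,0,0],
  [0,0,0,0,0,0],
  [0,0,0,0,0,0],
  [0,0,0,0,0,0],
  [0,0,0,0,0,0],
  [0,0,0,0,0,0],
  [0,0,0,0,0,0],
  [0,0,0,0,0,0],
], fingers=0.8)

```text
time_s: 12.75
eef_pos: [0.5692, 0.0876, 0.0243]
ee_rot: [3.142, -0.0, 3.141]
wrist_force: [0.1, -0.5, 0.4]
width: 0.0685
grip_force: 0.0
```

Call:
step_arm([
  [0,0,-0.015,0,0,0],
  [0,0,-0.03,0,0,0],
  [0,0,-0.04,0,0,0],
  [0,0,-0.04,0,0,0],
  [0,0,-0.03,0,0,0],
  [0,0,-0.01,0,0,0],
  [0,0,0,0,0,0],
])

```text
time_s: 13.33
eef_pos: [0.5715, 0.0877, 0.1938]
ee_rot: [3.141, 0.008, 3.141]
wrist_force: [0.9, -0.2, 1.4]
width: 0.0677
grip_force: 0.0
```

```bash
python3 - <<'E'
from fit import *
import math
a=save('side','side_c.png'); b=save('top','top_c.png')
f=cv2.resize(a[200:340,270:450,::-1],None,fx=3,fy=3,interpolation=cv2.INTER_CUBIC); g=cv2.resize(b[150:290,170:440,::-1],None,fx=2,fy=2); h=max(f.shape[0],g.shape[0])
cv2.imwrite('pics/c2.png',f)
for n,yw in (('glue_bottle',0),('wedge',1)):
    c=finder.cut_out('side',n); print(n,[(x['confidence'],x['at']) for x in c]); 
    c2=finder.cut_out('top',n); print(n,[(x['confidence'],x['at']) for x in c2]); 
    if n=='wedge': print(fit(n,(.405,-.274,.1),{'top':c2[0]['pixels'],'side':c[0]['pixels']}), fit(n,(.405,-.274,.1),{'top':c2[0]['pixels']}))
    # target: TCP above wedge grip
plan((.377,-.277,.1),(math.pi,0,math.pi))
E
```

```text
glue_bottle [(0.61, [235.0, 320.1])]
glue_bottle [(0.28, [182.6, 189.4]), (0.26, [282.5, 427.4])]
wedge [(0.65, [321.1, 315.3])]
wedge [(0.74, [192.0, 386.8]), (0.68, [283.8, 427.0])]
(array([ 0.40402578, -0.27611668,  0.1422809 ]), np.float64(-0.437152168463274)) (array([ 0.405, -0.274,  0.1  ]), np.float64(0.0))
t 13.63 pos [0.5678 0.0876 0.1863] rpy [-3.1415 -0.0048  3.1408] J [ 0.023 -0.032  1.774 -0.     1.404 -1.546] F [0.3 0.3 0.3] M [ 0.01 -0.03 -0.04] w 0.0682 g 0.0
shift in tool [ 0.19   -0.3647  0.0873]
turn [-0.0001 -0.0048 -0.0008]
```

View pics/c2.png

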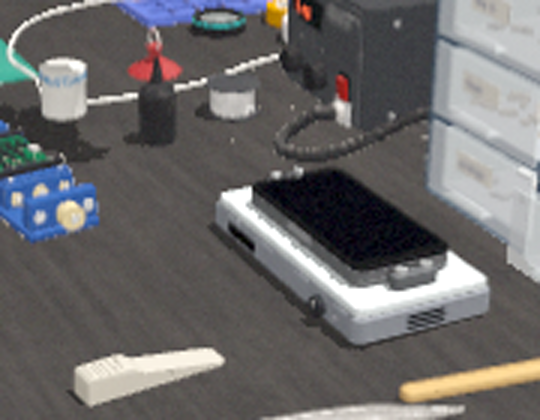

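Call:
step_arm([
  [0.019,-0.0365,0.003,0,0,0],
  [0.019,-0.0365,0.003,0,0,0],
  [0.019,-0.0365,0.003,0,0,0],
  [0.019,-0.0365,0.003,0,0,0],
  [0.019,-0.0365,0.003,0,0,0],
  [0.019,-0.0365,0.01,0,0,0],
  [0.019,-0.0365,0.015,0,0,0],
  [0.019,-0.0365,0.015,0,0,0],
  [0.02,-0.0365,0.015,0,0,0],
  [0.02,-0.0365,0.015,0,0,0],
], fingers=0.7)

```text
time_s: 14.47
eef_pos: [0.3795, -0.2697, 0.1058]
ee_rot: [3.14, -0.001, 3.141]
wrist_force: [1.5, 0.6, 0.4]
width: 0.0596
grip_force: 0.0
```

Call:
step_arm([
  [0,0,0,0,0,-0.1],
  [0,0,0,0,0,0],
  [0,0,0,0,0,0],
])

```text
time_s: 14.72
eef_pos: [0.3807, -0.2685, 0.1065]
ee_rot: [3.14, -0.001, -3.046]
wrist_force: [-0.3, -0.0, -0.4]
width: 0.0596
grip_force: 0.0
```

```bash
python3 - <<'E'
from fit import *
import math
plan((.3755,-.2775,.002),(math.pi,0,math.pi+.1))
a=save('side','side_d.png')
cv2.imwrite('pics/d.png',cv2.resize(a[220:360,240:420,::-1],None,fx=4,fy=4,interpolation=cv2.INTER_CUBIC))
E
```

```text
t 14.72 pos [ 0.3807 -0.2685  0.1065] rpy [ 3.1397e+00 -1.2000e-03 -3.0456e+00] J [-0.774 -0.227  2.09   0.     1.281 -2.441] F [-0.3 -0.  -0.4] M [ 0.04  0.   -0.01] w 0.0596 g 0.0
shift in tool [ 0.006  -0.0086  0.1045]
turn [ 0.0019 -0.0012 -0.004 ]
```

View pics/d.png

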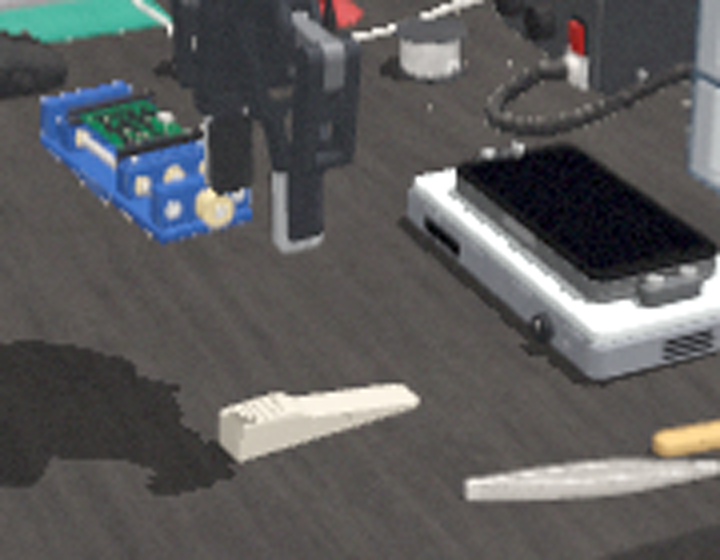

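Call:
step_arm([
  [0.006,-0.0086,0.02,0,0,-0.004],
  [0,0,0.03,0,0,0],
  [0,0,0.025,0,0,0],
  [0,0,0.015,0,0,0],
  [0,0,0.008,0,0,0],
  [0,0,0,0,0,0],
  [0,0,0,0,0,0],
])

```text
time_s: 15.35
eef_pos: [0.377, -0.2776, 0.0102]
ee_rot: [-3.141, 0.0, -3.037]
wrist_force: [0.1, -0.3, 0.4]
width: 0.0598
grip_force: 0.0
```

Call:
step_arm([
  [0,0,0.002,0,0,0],
  [0,0,0.002,0,0,0],
  [0,0,0,0,0,0],
  [0,0,0,0,0,0],
])

```text
time_s: 15.68
eef_pos: [0.3766, -0.2783, 0.0063]
ee_rot: [-3.141, 0.001, -3.038]
wrist_force: [-0.4, 0.4, -0.3]
width: 0.0596
grip_force: 0.0
```

Call:
step_arm([
  [0,0,0.002,0,0,0],
  [0,0,0.0015,0,0,0],
  [0,0,0,0,0,0],
  [0,0,0,0,0,0],
])

```text
time_s: 16.02
eef_pos: [0.3761, -0.2779, 0.002]
ee_rot: [3.141, -0.0, -3.038]
wrist_force: [-0.3, 1.1, 1.0]
width: 0.0598
grip_force: 0.0
```

Call:
step_arm([
  [0,0,0,0,0,0],
  [0,0,0,0,0,0],
  [0,0,0,0,0,0],
  [0,0,0,0,0,0],
  [0,0,0,0,0,0],
  [0,0,0,0,0,0],
  [0,0,0,0,0,0],
  [0,0,0,0,0,0],
  [0,0,0,0,0,0],
  [0,0,0,0,0,0],
], fingers=0, force=60)

```text
time_s: 16.85
eef_pos: [0.3765, -0.2783, 0.0025]
ee_rot: [-3.141, 0.0, -3.038]
wrist_force: [-0.4, -0.1, 3.0]
width: 0.0183
grip_force: 60.5
```

```bash
python3 - <<'E'
from fit import *
import math
plan((.3755,-.2775,.002),(math.pi,0,math.pi+.1))
E
```

```text
t 16.85 pos [ 0.3765 -0.2783  0.0025] rpy [-3.1410e+00  4.0000e-04 -3.0384e+00] J [-0.796 -0.054  2.136 -0.     1.059 -2.47 ] F [-0.4 -0.1  3. ] M [ 0.   -0.04 -0.02] w 0.0183 g 60.5
shift in tool [0.0009 0.0009 0.0005]
turn [-0.0006  0.0004  0.0031]
```

Call:
step_arm([
  [0,0,-0.005,0,0,0],
  [0,0,-0.02,0,0,0],
  [0,0,-0.03,0,0,0],
  [0,0,-0.03,0,0,0.05],
  [0,0,-0.02,0,0,0.053],
  [-0.01,0.017,0,0,0,0],
  [-0.014,0.023,0,0,0,0],
  [-0.014,0.023,0,0,0,0],
  [-0.01,0.017,0,0,0,0],
  [-0.005,0.006,0,0,0,0],
])

```text
time_s: 17.68
eef_pos: [0.4294, -0.1897, 0.1067]
ee_rot: [3.14, -0.001, -3.139]
wrist_force: [0.2, 0.0, -0.8]
width: 0.0184
grip_force: 60.0
```

Call:
step_arm([
  [0,0,0,0,0,0],
  [0,0,0,0,0,0],
])

```text
time_s: 17.85
eef_pos: [0.4289, -0.192, 0.1069]
ee_rot: [-3.142, -0.001, -3.141]
wrist_force: [-0.2, 0.2, 0.1]
width: 0.0184
grip_force: 60.0
```

```bash
python3 - <<'E'
from fit import *
import math
plan((.448,-.192,.060),(math.pi,0,math.pi))
M['screen']=[box(-.039,.039,.078,.0405,.044)]
a=save('side','side_e.png');b=save('top','top_e.png')
for i in range(2):
    if i: vision.snapshot('top');vision.snapshot('side')
    for n in('repair_stage','screen'):
        f=finder.cut_out('top',n)
        for x in f[:2]:
            if abs(x['at'][0]-194)<10 and x['pixels'].sum()>2000: print(i,n,x['confidence'],x['at'],fit(n,(.592,-.192,0),{'top':x['pixels']}))
    f=finder.cut_out('side','wedge'); print([(x['confidence'],x['at']) for x in f])
s=cv2.resize(a[220:340,270:450,::-1],None,fx=3.3,fy=3.3,interpolation=cv2.INTER_CUBIC)
t=cv2.resize(b[170:300,330:510,::-1],None,fx=3.3,fy=3.3,interpolation=cv2.INTER_CUBIC)
cv2.imwrite('pics/e_s.png',s);cv2.imwrite('pics/e_t.png',t)
E
```

```text
t 17.85 pos [ 0.4289 -0.192   0.1069] rpy [-3.1415e+00 -1.0000e-03 -3.1405e+00] J [-5.790e-01 -2.170e-01  2.081e+00 -1.000e-03  1.278e+00 -2.151e+00] F [-0.2  0.2  0.1] M [-0.02 -0.04 -0.03] w 0.0184 g 60.0
shift in tool [-0.0191  0.      0.0469]
turn [-0.0001 -0.001   0.0011]
0 repair_stage 0.91 [191.7, 379.4] (array([ 0.59269187, -0.1934372 ,  0.02920806]), np.float64(-0.8590406913148108))
[(0.74, [280.5, 387.9]), (0.54, [323.0, 448.0]), (0.51, [252.8, 330.4])]
1 repair_stage 0.75 [189.1, 380.9] (array([ 0.59257206, -0.19392255,  0.01604287]), np.float64(-0.8384049965544775))
1 screen 0.73 [194.7, 388.2] (array([ 0.59336591, -0.1940368 ,  0.00244057]), np.float64(-0.9112167203229598))
[(0.56, [252.1, 329.6])]
```

View pics/e_s.png

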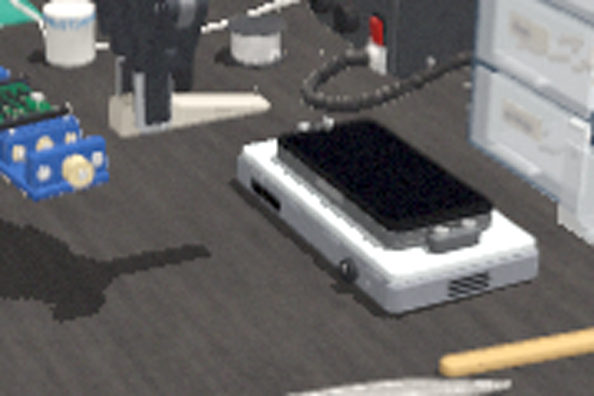

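View pics/e_t.png

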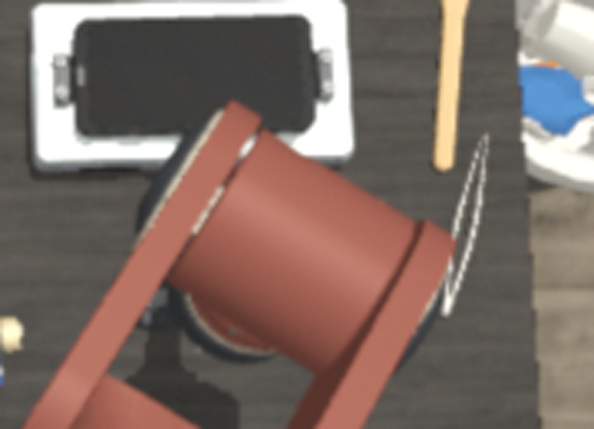

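```bash
python3 - <<'E'
from h import *
z=.1044;x=.4289;y=-.192
pts=[(x+.08,y-.007,z),(x+.08,y-.007,z+.0018),(x-.02,y-.01,z),(x-.02,y-.01,z+.018),(x-.02,y+.01,z+.018),
 (.5535,-.193,.036),(.5535,-.175,.036),(.5535,-.211,.036),(.5535,-.271,.044),(.5535,-.115,.044)]
print(((proj('side',pts)-[270,220])*3.3+1.6).round(1))
E
```

```text
[[271.7 104.1]
 [271.8 101.4]
 [122.4 133.8]
 [121.8 105.7]
 [109.2  93.8]
 [327.6 187.3]
 [314.3 176.3]
 [341.4 198.6]
 [391.1 227. ]
 [272.5 131.4]]
```

Call:
step_arm([
  [-0.009,-0.001,0.015,0,0,0],
  [-0.01,0,0.02,0,0,0],
  [0,0,0.017,0,0,0],
  [0,0,0.01,0,0,0],
  [0,0,0.005,0,0,0],
  [0,0,0,0,0,0],
  [0,0,0,0,0,0],
  [0,0,0,0,0,0],
])

```text
time_s: 19.02
eef_pos: [0.4489, -0.1935, 0.0413]
ee_rot: [-3.14, 0.002, -3.142]
wrist_force: [-0.5, 0.2, -0.2]
width: 0.0182
grip_force: 60.0
```

```bash
python3 - <<'E'
from h import *
import math
plan((.473,-.193,.0397),(math.pi,0,math.pi))
a=save('side','side_f.png');plan(None)
x,y,z=sensors.get_state()['eef_pos']; z-=.0025
print(((proj('side',[(x+.08,y-.007,z),(x+.08,y-.007,z+.0018),(x-.02,y-.01,z),(.5535,-.193,.036),(.5535,-.175,.036),(.5535,-.211,.036)])-[290,230])*6+2.5).round(1))
cv2.imwrite('pics/f.png',cv2.resize(a[230:320,290:420,::-1],None,fx=6,fy=6,interpolation=cv2.INTER_CUBIC))
E
```

```text
t 19.02 pos [ 0.4489 -0.1935  0.0413] rpy [-3.1405e+00  1.7000e-03 -3.1415e+00] J [-0.559 -0.073  2.076 -0.     1.136 -2.13 ] F [-0.5  0.2 -0.2] M [-0.01  0.04  0.01] w 0.0182 g 60.0
shift in tool [-0.0241  0.0005  0.0017]
turn [-0.0011  0.0017  0.0001]
t 19.07 pos [ 0.449  -0.1935  0.0414] rpy [-3.1404e+00  1.9000e-03 -3.1415e+00] J [-0.559 -0.073  2.076 -0.     1.136 -2.13 ] F [ 0.7  0.7 -0.1] M [-0.01  0.   -0.04] w 0.0182 g 60.0
[[424.1 294.2]
 [424.2 289.5]
 [163.6 353.1]
 [475.3 280.1]
 [451.  260.2]
 [500.3 300.7]]
```

View pics/f.png

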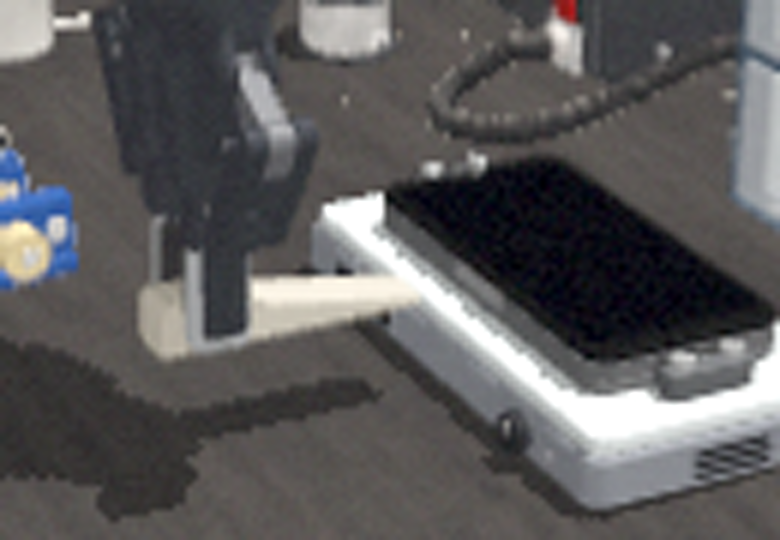

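Call:
step_arm([
  [-0.004,0,0.0017,0,0,0],
  [-0.006,0,0,0,0,0],
  [-0.006,0,0,0,0,0],
  [-0.003,0,0,0,0,0],
  [0,0,0,0,0,0],
  [0,0,0,0,0,0],
])

```text
time_s: 19.57
eef_pos: [0.4675, -0.1929, 0.0385]
ee_rot: [3.142, -0.0, -3.141]
wrist_force: [0.4, -0.9, -0.6]
width: 0.0185
grip_force: 60.0
```

Call:
step_arm([
  [-0.003,0,0,0,0,0],
  [-0.003,0,0,0,0,0],
  [-0.003,0,0,0,0,0],
  [-0.002,0,0,0,0,0],
  [0,0,0,0,0,0],
  [0,0,0,0,0,0],
])

```text
time_s: 20.07
eef_pos: [0.4783, -0.193, 0.0385]
ee_rot: [-3.142, -0.0, -3.141]
wrist_force: [-0.1, 0.2, -0.8]
width: 0.0185
grip_force: 60.0
```

Call:
step_arm([
  [-0.002,0,-0.0004,0,0,0],
  [-0.002,0,0,0,0,0],
  [-0.002,0,0,0,0,0],
  [-0.001,0,0,0,0,0],
  [0,0,0,0,0,0],
  [0,0,0,0,0,0],
])

```text
time_s: 20.57
eef_pos: [0.4853, -0.193, 0.0389]
ee_rot: [3.142, -0.0, -3.141]
wrist_force: [0.3, 0.4, -1.1]
width: 0.0187
grip_force: 60.0
```

```bash
python3 - <<'E'
from h import *
plan(None)
f=[]
for i in range(4):
    vision.snapshot('side'); s=sensors.get_state(); f.append(np.r_[s['eef_pos'],s['wrist_force'],s['moment']])
print(np.mean(f,0).round(4),np.std(f,0).round(4))
E
```

```text
t 20.57 pos [ 0.4853 -0.193   0.0389] rpy [ 3.1416e+00 -1.0000e-04 -3.1413e+00] J [-0.521  0.013  1.997 -0.     1.132 -2.092] F [ 0.3  0.4 -1.1] M [ 0.   -0.01  0.04] w 0.0187 g 60.0
[ 0.4852 -0.193   0.0388  0.5172  0.3692 -0.457  -0.0203  0.0253  0.0216] [0.     0.     0.     0.5565 0.2648 0.4934 0.0189 0.0205 0.0393]
```

Call:
step_arm([
  [-0.002,0,0,0,0,0],
  [-0.002,0,0,0,0,0],
  [-0.001,0,0,0,0,0],
  [0,0,0,0,0,0],
  [0,0,0,0,0,0],
])

```text
time_s: 21.18
eef_pos: [0.4901, -0.1929, 0.0387]
ee_rot: [3.141, -0.0, -3.141]
wrist_force: [-0.6, 0.3, -1.6]
width: 0.018
grip_force: 60.0
```

Call:
step_arm([
  [-0.002,0,0,0,0,0],
  [-0.002,0,0,0,0,0],
  [-0.001,0,0,0,0,0],
  [0,0,0,0,0,0],
  [0,0,0,0,0,0],
])

```text
time_s: 21.6
eef_pos: [0.494, -0.1928, 0.0384]
ee_rot: [3.141, -0.004, -3.141]
wrist_force: [-6.2, 0.4, 2.0]
width: 0.0187
grip_force: 60.3
```

Call:
step_arm([
  [-0.002,0,0,0,0,0],
  [-0.002,0,0,0,0,0],
  [-0.001,0,0,0,0,0],
  [0,0,0,0,0,0],
  [0,0,0,0,0,0],
])

```text
time_s: 22.02
eef_pos: [0.4987, -0.1928, 0.0384]
ee_rot: [3.141, -0.004, -3.141]
wrist_force: [-5.8, -0.5, 2.3]
width: 0.0182
grip_force: 60.4
```

```bash
python3 - <<'E'
from h import *
plan(None)
f=[]
for i in range(4):
    a=vision.snapshot('side'); s=sensors.get_state(); f.append(np.r_[s['eef_pos'],s['wrist_force'],s['moment']])
print(np.mean(f,0).round(4))
E
```

```text
t 22.02 pos [ 0.4987 -0.1928  0.0384] rpy [ 3.1409 -0.0042 -3.1411] J [-5.070e-01  4.600e-02  1.965e+00 -2.000e-03  1.135e+00 -2.078e+00] F [-5.8 -0.5  2.3] M [ 0.    0.96 -0.03] w 0.0182 g 60.4
[ 0.4987 -0.1928  0.0384 -6.1129  0.0836  1.5485  0.0137  0.9214 -0.0075]
```

Call:
step_arm([
  [-0.002,0,0,0,0,0],
  [-0.002,0,0,0,0,0],
  [-0.001,0,0,0,0,0],
  [0,0,0,0,0,0],
  [0,0,0,0,0,0],
])

```text
time_s: 22.63
eef_pos: [0.5035, -0.1927, 0.0384]
ee_rot: [3.141, -0.005, -3.141]
wrist_force: [-7.8, -0.1, 3.4]
width: 0.0185
grip_force: 60.5
```

Call:
step_arm([
  [-0.002,0,0,0,0,0],
  [-0.002,0,0,0,0,0],
  [-0.001,0,0,0,0,0],
  [0,0,0,0,0,0],
  [0,0,0,0,0,0],
])

```text
time_s: 23.05
eef_pos: [0.5082, -0.1928, 0.0384]
ee_rot: [3.141, -0.006, -3.141]
wrist_force: [-9.0, 0.6, 3.2]
width: 0.0188
grip_force: 60.6
```

```bash
python3 - <<'E'
from h import *
plan(None)
a=save('side','side_g.png')
b=cv2.imread('pics/side_f.png')
A=a[:,:,::-1]
o=np.hstack([cv2.resize(x[235:325,340:440],None,fx=4,fy=4,interpolation=cv2.INTER_CUBIC) for x in (b,A)])
cv2.imwrite('pics/g.png',o)
s=sensors.get_state()['eef_pos']
X=[(.5535,-.193,z) for z in(.036,.0405,.0435)]+[(.5535,-.271,.0405),(.5535,-.271,.0435)]
print(((proj('side',X)-[340,235])*4+1.5).round(1))
E
```

```text
t 23.05 pos [ 0.5082 -0.1928  0.0384] rpy [ 3.1407 -0.0058 -3.141 ] J [-4.980e-01  6.700e-02  1.943e+00 -2.000e-03  1.138e+00 -2.069e+00] F [-9.   0.6  3.2] M [-0.01  1.29  0.01] w 0.0188 g 60.6
[[116.7 166.6]
 [116.9 159. ]
 [117.1 153.8]
 [193.3 221. ]
 [193.6 215.6]]
```

View pics/g.png

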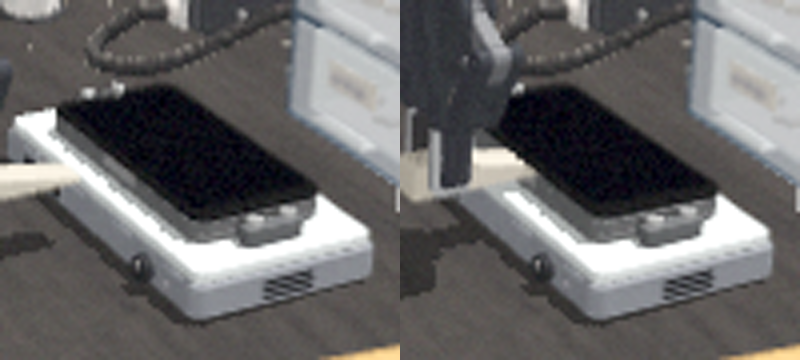

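Call:
step_arm([
  [0,0,0,0,0,0],
  [0,0,0,0,0,0],
  [0,0,0,0,0,0],
  [0,0,0,0,0,0],
  [0,0,0,0,0,0],
  [0,0,0,0,0,0],
])

```text
time_s: 23.6
eef_pos: [0.5081, -0.1928, 0.0384]
ee_rot: [3.141, -0.006, -3.141]
wrist_force: [-8.2, -0.1, 3.4]
width: 0.0186
grip_force: 60.6
```

```bash
python3 - <<'E'
from h import *
b=cv2.imread('pics/side_f.png',0).astype(np.float32); a=cv2.cvtColor(vision.snapshot('side'),cv2.COLOR_RGB2GRAY).astype(np.float32)
# vertical rise of the lower dark/grey boundary of the screen near its near-right edge, columns 372..388
def edge(im,c):
    col=cv2.GaussianBlur(im,(3,3),0)[:,c]; r0=int(proj('side',[(.5535,-.193-.078*(c-369.5)/19,.042)])[0,1]); g=np.clip(np.diff(col[r0-8:r0+8]),0,None); g[g<.4*g.max()]=0; k=g.argmax(); w=g[max(0,k-2):k+3]; return r0-8+max(0,k-2)+(w*np.arange(len(w))).sum()/w.sum()
print([round(edge(b,c)-edge(a,c),2) for c in range(374,388)])
p=proj('side',[(.5535,-.23,.0405),(.5535,-.23,.0435)]); print('px for 3mm',p[0]-p[1])
plan(None)
E
```

```text
[np.float64(6.46), np.float64(1.96), np.float64(1.09), np.float64(0.98), np.float64(0.0), np.float64(-0.03), np.float64(0.01), np.float64(1.11), np.float64(0.96), np.float64(5.76), np.float64(-4.11), np.float64(-4.54), np.float64(0.32), np.float64(1.38)]
px for 3mm [-0.05375947  1.30956366]
t 23.65 pos [ 0.5082 -0.1927  0.0384] rpy [ 3.1407 -0.0056 -3.141 ] J [-4.980e-01  6.700e-02  1.943e+00 -2.000e-03  1.138e+00 -2.069e+00] F [-8.   0.2  3.5] M [-0.    1.26 -0.  ] w 0.0184 g 60.6
```

```bash
python3 -c "
from h import *
print(workorder.sign_off())"
```

```text
the job is handed in; nothing more can be done
None
```

I mixed the glue and stood the bottle back upright on the desk, then pushed the wedge level into the notch and am still holding it there; the screen gap is about 2.5–3 mm, estimated from insertion depth and a rough camera check, and sign-off returned no verdict.

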